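# Set the stepped speed selector of a bench shaker and start it

### The arm

A 6-joint arm with a two-finger parallel gripper is mounted at the origin on the work surface. World frame = base frame: x ahead of the robot, y to its left, z up, the work surface at z = 0. Lengths are in m, angles in rad, forces in N, time in s.
With the tool pointing down it reaches from about 0.35 to 0.775 m from the base axis. Payload 5.5 kg.
Tool frame: the origin (TCP) lies on the centre line of the jaws, within the pads' length; the fingertips stand 8 mm ahead of it and the grasp point (between the pads) lies 11 mm behind it; z points along the fingers, y is the direction in which the jaws open and shut (so a half turn about z gives the same grasp; the last joint's range is limited). The gripper opens to 85 mm and grips with 20 to 120 N. Pads are 22 mm wide; open, the fingers measure 114 mm over their backs; the gripper's body (76 mm by 85 mm) begins 54 mm behind the grasp point. The pads swing forward as they close: fully open they stand 13 mm farther back than shut.
Start: joints at [-1.33, 0.313, 0.046, 1.304, 0, 1.431], TCP at [0.214, -0.534, 0.239] pointing down, gripper open.
Joint ranges: [-2.76, 2.76], [-0.86, 1.69], [-1.03, 1.26], [-2.2, 2.34], [-1.47, 1.5], [-3.14, 3.14]. Speed limits (rad/s): [2.57, 2.57, 3.14, 3.14, 3.14, 3.14].

### API

Orientations are given as a unit quaternion [w, x, y, z].
In Python, from workcell import env gives the robot as it stands. The module is installed in compiled form; this text tells all that it offers.
- The arm moves only by the tool play_rows, never from a script. Its argument "steps" is a list of rows, each an object with "claw": the closure in counts, from 0 (fully open) to 255 (shut); "dp": the shift along the tool's x, y, z in m, a list of three; "angular": the turn, a rotation vector about the tool's x, y, z in degrees, a list of three. In form: [{"claw": claw, "dp": [dx, dy, dz], "angular": [wx, wy, wz]}, ...]. A call has exactly 8 rows; each row shifts and turns the commanded pose from where the row before left it, along the tool's axes as they then stand; what a row does not reach is not made up. A row lasts 1/12 s, in which the tool goes at most 41.7 mm and 7.16 degrees, less where a joint would pass 70% of its speed; a pose out of reach is approached as far as the arm can. A call is refused whole if a number of a shift passes 0.0417 or a number of a turn 7.16, either way. A call with a gripper value outside its range is refused whole. The fingers move at their own pace and stop on an object; "force" is the grip in N (left out, the last holds). Time passes only in rows, so rows that do not move let the fingers close, or fill a call up. It gives the time, the measured TCP pose, the force and the opening at its end, in the units of the state.
- env.get_state(): the state, without advancing time (a new reading comes with each control period).
- env.read_camera(name): name is "scene" or "side" or "wrist"; returns (picture, depth): 420x560x3 uint8, red, green, blue; 420x560 float32, m along the optical axis (not along the pixel's ray), 0 where there is no reading.
- env.calibration(name): a dict with "fx", "fy", "cx", "cy" (pixels), "world_from_camera" (4x4, takes a point from camera to world coordinates); the wrist camera has in their place "hand_eye" (4x4, takes a point from camera to tool coordinates, whose origin is the TCP and whose axes are the flange's). Camera axes: x right, y down, z forward; pixel columns grow to the right and rows downward; lengths in m; the calibration is good to about 2 mm. A picture is of the moment at which its call begins: read the wrist's pose just before it. calibration takes no time and is no camera call.
- env.hand_in(): hands the job in, once; it reports no verdict.
The state is a dict: "clock": time; "joint_pos": joint angles; "qvel": joint speeds; "tau": joint torques, N m; "tcp_pos": TCP position; "orientation": TCP orientation; "wrist_force": force on the tool from outside, world axes, zero at the start; "ft_torque": the same for the moment, N m; "finger_gap": finger opening in m.
Only numpy, scipy, OpenCV 4.12 (cv2) and the standard library are available. Lean on these libraries where they do the work, as an engineer would, in place of code of your own. Each camera call takes 0.05 s, during which the arm holds its last target. There are 200 camera calls.

### The job

Set the shaker's speed to step 5: with closed fingertips, push the selector's lever sideways, clockwise, click by click, until it rests in the fifth click from the off stop (the off stop is the round dot; the lever may already stand a few clicks up from it). Then press the large start button gently all the way down and let it come up again. Do not grip anything or take the lever between the fingers, leave the small stop button alone, and do not disturb the dishes, bottle and jar.

Things in the scene. Friction and masses are not known exactly. Their poses are not given: they have to be found in the camera images.
- shaker: fixed low grey-and-white bench shaker. Origin: under the centre of its control panel, at bench height; x away from the operator, y to the operator's left. Panel: x -135 to 135, y -85 to 85 mm, flat top 50 mm above the bench, with selector axis at (40, 0), start button (-88, 40), stop button (-88, -40). Left of it (y 86 to 316) the shaking platform, 75 mm high, with two loose dishes
- dial (a joint): angle of the speed selector, rad, growing clockwise seen from above. Eight clicks 0.524 rad (30 degrees) apart: off = 0 at one stop, step k = 0.524*k (step 5 = 2.618), step 7 at the other stop. About 0.1 N m (2 to 3 N on the lever) to leave a click; past halfway it snaps by itself into the next and stays there. Starts in one of steps 0 to 3
- dial_axis (a point): on the selector's vertical axis, top of its black hub (radius 18 mm), 82 mm above the bench; turns with it, x along the lever outward. Flat marks on the panel 68 mm from the axis: a round dot for off (105 degrees counter-clockwise from the shaker's x), then clockwise every 30 degrees seven short bars, steps 1 to 7
- lever_mid (a point): top of the selector's lever, on its centre line, 36 mm from the axis (78 mm above the bench); x along the lever outward, z up. The lever is one black upright bar 12 mm thick and reaching 55 mm from the axis, with a white line on top; it spans 8 to 28 mm above the panel and its sides are free
- lever_tip (a point): top of the lever's outer end, 55 mm from the axis, on the centre line, 78 mm above the bench
- start (a joint): travel of the large start button in m: 0 up, 0.006 fully down; spring, about 5 N when fully down; comes up by itself
- start_top (a point): centre of the top of the large start button (grey, round, 28 mm across, black housing), the one at the left of the panel's near edge; pressed straight down
- stop (a joint): travel of the small stop button in m, 0 up, 0.006 down: not to be pressed
- stop_top (a point): centre of the top of the small stop button (grey, round, 16 mm across), 80 mm to the right of the start button
- dish_a: covered glass dish, 68 mm across, 18 mm high, loose on the shaker's platform; origin under its centre. Leave alone
- dish_b: second such dish, beside the first. Leave alone
- wash_bottle: white bottle, 56 mm across, 125 mm high, on the bench to the right of the panel; origin under its centre. Leave alone
- sample_jar: amber jar, 64 mm across, 75 mm high, on the bench to the left of the shaker; origin under its centre. Leave alone

How it is judged:
On the way, in this order (a step that is already met when the one before it is completed fails the run):
1. the selector rests in step 5 (value of joint dial between 2.468 and 2.768 rad and velocity of joint dial between -0.1 and 0.1 rad/s), for 0.3 s.
2. the start button is pressed down with the selector in step 5 (value of joint dial between 2.468 and 2.768 rad and value of joint start above 0.0045 m), for 0.05 s.
At the end, for the whole second after the job is handed in: The selector stays in step 5 (2.618 rad, within 0.15) at rest, the start button has been pressed at least 4.5 mm after that and is up again (within 1.5 mm), the stop button is up, and the dishes, bottle and jar are at rest within 20 mm of where they stood (value of joint dial between 2.468 and 2.768 rad and velocity of joint dial between -0.05 and 0.05 rad/s and value of joint each of start, stop below 0.0015 m and distance of each of dish_a, dish_b, wash_bottle, sample_jar from where it was at the start of the episode below 0.02 m and linear speed of each of dish_a, dish_b, wash_bottle, sample_jar below 0.02 m/s); the robot touches nothing.
It fails at once if the start button is pressed (over 3 mm) while the selector is not in step 5 (value of joint start above 0.003 m and not (value of joint dial between 2.468 and 2.768 rad)).
It fails at once if the stop button is pressed (over 3 mm) (value of joint stop above 0.003 m).
It fails at once if the lever is taken between the fingers (grasp point within 6 mm of its centre line and low) (y of the grasp point in the frame of lever_mid between -0.006 and 0.006 m and x of the grasp point in the frame of lever_mid between -0.05 and 0.025 m and z of the grasp point in the frame of lever_mid below 0.012 m).
It fails at once if the fingers bear on the shaker with more than 40 N (contact force between the fingers and shaker above 40 N).
It fails at once if a dish, the bottle or the jar is moved or lifted by more than 20 mm, or tipped over (distance of any of dish_a, dish_b, wash_bottle, sample_jar from where it was at the start of the episode above 0.02 m or angle between any of dish_a, dish_b, wash_bottle, sample_jar's own z axis and vertical above 0.35 rad).
It also fails if it takes over 58 s, if anything falls off the work surface, if the arm or the gripper's body presses on something with over 40 N, if the wrist force passes 120 N, or if a joint passes its speed limit or range.

## Working session

There is one attempt and no reset: what is moved stays moved. The work goes in short steps, Python scripts to look and compute and a tool call to move; the robot and the scene stay as the last step left them, time stands still between calls to the robot, and variables do not carry over. Pictures are saved under pics/ and viewed, about 8 in all and at most 12, crops included, and the job is handed in when it is done.

Besides the shell and the picture viewer there is one more tool, called in YAML: its name, and indented under it one key for each argument. play_rows: Moves the arm, as the interface text tells. Its arguments: {"type":"object","properties":{"steps":{"type":"array","items":{"type":"object","properties":{"claw":{"type":"number"},"dp":{"type":"array","items":{"type":"number"}},"angular":{"type":"array","items":{"type":"number"}}}}},"force":{"type":"number"}},"required":["steps"]}

```bash
mkdir -p pics; cat > h.py <<'E'
import numpy as np, cv2
from workcell import env
def snap(n,f):
    im,d=env.read_camera(n); cv2.imwrite(f'pics/{f}.png',im[:,:,::-1]); np.savez(f'pics/{f}.npz',im=im,d=d); return im,d
def px2w(n,u,v,z):
    c=env.calibration(n);T=np.array(c['world_from_camera'])
    r=T[:3,:3]@[(u-c['cx'])/c['fx'],(v-c['cy'])/c['fy'],1];o=T[:3,3]
    return o+r*(z-o[2])/r[2]
def dep2w(n,u,v,d):
    c=env.calibration(n);T=np.array(c['world_from_camera'])
    return T[:3,:3]@(np.array([(u-c['cx'])/c['fx'],(v-c['cy'])/c['fy'],1])*d)+T[:3,3]
E
python3 - <<'E'
from h import *
s=env.get_state(); print({k:np.round(v,3) for k,v in s.items()})
a,_=snap('scene','s0');b,_=snap('side','d0')
for n in('scene','side'):
    c=env.calibration(n);print(n,c['fx'],np.round(c['world_from_camera'],2).tolist())
print(env.calibration('wrist'))
E
```

```text
{'clock': np.float64(0.0), 'joint_pos': array([-1.33 ,  0.314,  0.045,  1.304,  0.   ,  1.431]), 'qvel': array([-0.   , -0.   , -0.   , -0.   , -0.   , -0.002]), 'tau': array([-0.0000e+00, -4.8063e+01,  2.9853e+01,  1.9000e-02, -0.0000e+00,
       -0.0000e+00]), 'tcp_pos': array([ 0.214, -0.533,  0.238]), 'orientation': array([-0.001,  0.982,  0.189, -0.   ]), 'wrist_force': array([-0.148, -0.751, -0.327]), 'ft_torque': array([ 0.044, -0.034, -0.001]), 'finger_gap': np.float64(0.085)}
scene 387.46896394220073 [[0.75, 0.45, -0.49, 1.08], [0.66, -0.48, 0.57, -0.51], [0.02, -0.75, -0.66, 0.74], [0.0, 0.0, 0.0, 1.0]]
side 423.70791693491844 [[-0.95, -0.15, 0.28, 0.32], [-0.32, 0.47, -0.82, 0.91], [-0.01, -0.87, -0.5, 0.6], [0.0, 0.0, 0.0, 1.0]]
{'fx': 347.6535759542648, 'fy': 347.6535759542648, 'cx': 285.84078739730876, 'cy': 214.36843084441628, 'hand_eye': array([[ 6.73044451e-04, -9.55493224e-01, -2.95012281e-01,
         7.60995711e-02],
       [ 9.99999764e-01,  6.83603638e-04,  6.73383779e-05,
         1.80369572e-04],
       [ 1.37330105e-04, -2.95012257e-01,  9.55493459e-01,
        -1.34807137e-01],
       [ 0.00000000e+00,  0.00000000e+00,  0.00000000e+00,
         1.00000000e+00]])}
```

View pics/s0.png

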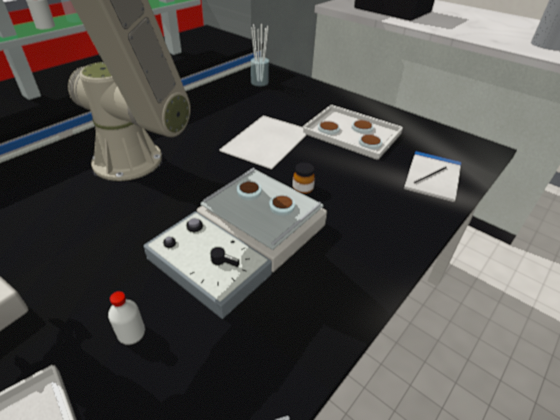

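View pics/d0.png

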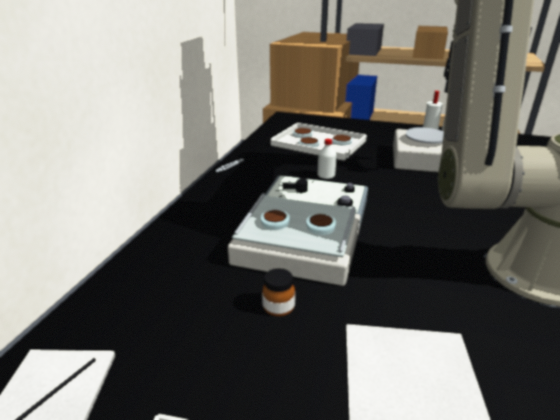

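The scene view shows the panel around (207,257), the hub at about (217,255), and the lever pointing right to about (239,263). The start button is at (195,225), stop is at (169,242), and the dishes are at (248,187) and (283,203). The side view shows the jar at (278,290) and the bottle at (327,160).

```bash
python3 - <<'E'
from h import *
z=np.load('pics/s0.npz');im=z['im'];d=z['d']
hsv=cv2.cvtColor(im,cv2.COLOR_RGB2HSV)
g=cv2.cvtColor(im,cv2.COLOR_RGB2GRAY)
crop=(slice(200,315),slice(140,285))
big=cv2.resize(im[crop],None,fx=5.2,fy=5.2,interpolation=cv2.INTER_CUBIC);cv2.imwrite('pics/s0c.png',big[:,:,::-1])
# depth points over crop
P=[]
for v in range(200,315):
  for u in range(140,285):
    if d[v,u]>0: P.append(np.r_[dep2w('scene',u,v,d[v,u]),u,v,g[v,u]])
P=np.array(P)
pan=P[(abs(P[:,2]-.05)<.006)]
print(len(pan),np.median(pan[:,2]), 'zhist',np.histogram(P[:,2],bins=np.arange(0,.12,.01)))
r=cv2.minAreaRect((pan[:,:2]*1000).astype(np.float32));print(r,cv2.boxPoints(r))
# dark blobs inside the panel
w=pan[pan[:,5]>140]
hull=cv2.convexHull(w[:,3:5].astype(np.int32))
m=np.zeros(g.shape,np.uint8);cv2.fillConvexPoly(m,hull,255)
dk=((g<90)&(m>0)).astype(np.uint8)
n,l,st,c=cv2.connectedComponentsWithStats(dk)
for i in range(1,n):
  if st[i,4]>=3: print(st[i],np.round(c[i],1),np.round(px2w('scene',*c[i],.05),3),'hi',np.round(px2w('scene',*c[i],.078),3))
E
```

```text
Traceback (most recent call last):
  File "h.py", line 10, in dep2w
    c=env.calibration(n);T=np.array(c['world_from_camera'])
ValueError: time passes only in moves, steps and waits
```

View pics/s0c.png

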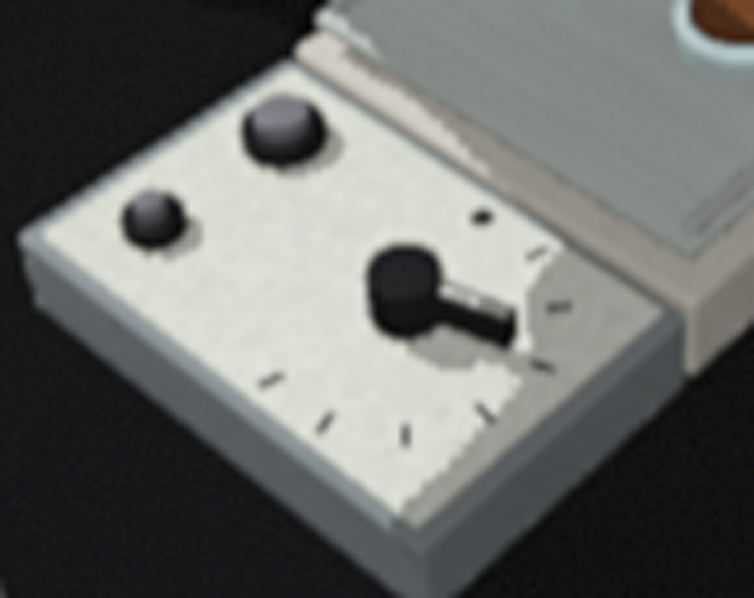

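The crop shows the dot at (482,216) and bars 1 to 7 running clockwise from (538,253) to (270,380). The lever tip is near (512,315), and the two buttons are at (284,125) and (153,215). Next I cast rays, caching the calibration first.

```bash
cat > h.py <<'E'
import numpy as np, cv2, pickle, os
from workcell import env
if not os.path.exists('cal.pkl'): pickle.dump({n:env.calibration(n) for n in('scene','side','wrist')},open('cal.pkl','wb'))
C=pickle.load(open('cal.pkl','rb'))
def snap(n,f):
    im,d=env.read_camera(n); cv2.imwrite(f'pics/{f}.png',im[:,:,::-1]); np.savez(f'pics/{f}.npz',im=im,d=d); return im,d
def ray(n,u,v,T=None):
    c=C[n];T=np.array(c['world_from_camera']) if T is None else T
    return T[:3,3],T[:3,:3]@[(u-c['cx'])/c['fx'],(v-c['cy'])/c['fy'],1]
def px2w(n,u,v,z,T=None):
    o,r=ray(n,u,v,T); return o+r*(z-o[2])/r[2]
def dep2w(n,u,v,d,T=None):
    o,r=ray(n,u,v,T); return o+r*d
E
python3 - <<'E'
from h import *
z=np.load('pics/s0.npz');im=z['im'];d=z['d']
g=cv2.cvtColor(im,cv2.COLOR_RGB2GRAY)
f=lambda x,y:(140+(x+.5)/5.2-.5,200+(y+.5)/5.2-.5)
P=np.array([np.r_[dep2w('scene',u,v,d[v,u]),u,v,g[v,u]] for v in range(200,315) for u in range(140,285) if d[v,u]>0])
print('zhist',np.histogram(P[:,2],bins=np.arange(0,.12,.01))[0])
pan=P[(abs(P[:,2]-.05)<.006)&(P[:,5]>130)];print(len(pan),np.median(pan[:,2]))
# marks -> circle centre and orientation (local: angle 105-30k deg)
M=np.array([px2w('scene',*f(*p),.05)[:2] for p in [(482,216),(538,253),(558,306),(542,366),(485,412),(404,435),(325,422),(270,380)]])
a=np.radians(105-30*np.arange(8));L=np.c_[40+68*np.cos(a),68*np.sin(a)]/1000
L=np.r_[L]
# rigid fit
def rigid(L,M):
    lc,mc=L.mean(0),M.mean(0);H=(L-lc).T@(M-mc);t=np.arctan2(H[0,1]-H[1,0],H[0,0]+H[1,1])
    R=np.array([[np.cos(t),-np.sin(t)],[np.sin(t),np.cos(t)]]);return R,mc-R@lc,t
R,o,t=rigid(L,M);print('origin',o,'yaw',np.degrees(t),'resid mm',np.round(1000*((L@R.T+o)-M),1).tolist())
loc=lambda p:np.round(1000*(R.T@(p[:2]-o)),1)
for nm,p,h in [('hub',(405,268),.082),('tip',(512,312),.078),('start',(284,118),.068),('stop',(153,208),.066)]:
    u,v=f(*p);w=px2w('scene',u,v,h);dd=d[int(round(v)),int(round(u))]
    print(nm,np.round(w,3),loc(w),'depthpt',np.round(dep2w('scene',u,v,dd),3),loc(dep2w('scene',u,v,dd)))
ax=R@[.04,0]+o;print('axis',ax)
top=P[(P[:,2]>.07)&(P[:,2]<.09)]
q=np.array([loc(p[:2]) for p in top])-[40,0]; rr=np.hypot(*q.T)
k=rr>25;print('lever pts',k.sum(),q[k].mean(0),np.degrees(np.arctan2(q[k][:,1],q[k][:,0])).round())
E
```

```text
zhist [3348  343  350  355 1677 4833  306 2424  238  155    0]
5458 0.051167902463884196
origin [ 0.54953161 -0.12624873] yaw 1.4027361687818822 resid mm [[0.6, -0.4], [-0.7, -0.4], [0.4, 0.0], [-0.6, -0.0], [0.3, -0.4], [-0.0, 0.6], [-0.0, 0.2], [-0.0, 0.3]]
hub [ 0.591 -0.126  0.082] [41.8 -0.4] depthpt [ 0.594 -0.127  0.085] [44.1 -2.2]
tip [ 0.642 -0.11   0.078] [92.4 14.5] depthpt [ 0.641 -0.109  0.077] [91.9 15. ]
start [ 0.465 -0.09   0.068] [-83.8  38.2] depthpt [ 0.467 -0.092  0.07 ] [-81.7  36.7]
stop [ 0.466 -0.169  0.066] [-84.5 -41.2] depthpt [ 0.469 -0.171  0.07 ] [-81.1 -43.1]
axis [ 0.58951962 -0.12526954]
lever pts 2471 [-22.69566977 131.52306758] [147. 147. 146. ...   8.   8.  10.]
```

The lever sits at about 15° local, which is step 3, so two clicks remain. The mark fit has residuals under 1 mm, with the axis at (0.5895, -0.1253) and yaw 1.4°. I'll close the fingers, turn the tool so that -x is the push direction, and travel high.

play_rows:
  steps:
    - {"claw": 255,"dp": [0,0,0],"angular": [0,0,-7.05]}
    - {"claw": 255,"dp": [0,0,0],"angular": [0,0,-7.05]}
    - {"claw": 255,"dp": [0,0,0],"angular": [0,0,-7.05]}
    - {"claw": 255,"dp": [0,0,0],"angular": [0,0,-7.05]}
    - {"claw": 255,"dp": [0,0,0],"angular": [0,0,-7.05]}
    - {"claw": 255,"dp": [0,0,0],"angular": [0,0,-7.05]}
    - {"claw": 255,"dp": [0,0,0],"angular": [0,0,-7.05]}
    - {"claw": 255,"dp": [0,0,0],"angular": [0,0,-7.05]}
  force: 40

```text
clock: 0.77
tcp_pos: [0.2136, -0.5335, 0.2388]
orientation: [-0.0, 0.774, 0.633, 0.0]
wrist_force: [-0.5, 0.0, 0.6]
finger_gap: -0.0001
```

play_rows:
  steps:
    - {"claw": 255,"dp": [0,0,0],"angular": [0,0,-7.05]}
    - {"claw": 255,"dp": [0,0,0],"angular": [0,0,-7.05]}
    - {"claw": 255,"dp": [0,0,0],"angular": [0,0,-7.05]}
    - {"claw": 255,"dp": [0,0,0],"angular": [0,0,-7.05]}
    - {"claw": 255,"dp": [0.02,0.0324,0],"angular": [0,0,0]}
    - {"claw": 255,"dp": [0.02,0.0324,0],"angular": [0,0,0]}
    - {"claw": 255,"dp": [0.02,0.0324,0],"angular": [0,0,0]}
    - {"claw": 255,"dp": [0.02,0.0324,0],"angular": [0,0,0]}

```text
clock: 1.43
tcp_pos: [0.3159, -0.4191, 0.2387]
orientation: [-0.0, 0.599, 0.8, 0.0]
wrist_force: [0.7, -1.4, 0.2]
finger_gap: 0.0002
```

play_rows:
  steps:
    - {"claw": 255,"dp": [0.02,0.0324,0],"angular": [0,0,0]}
    - {"claw": 255,"dp": [0.02,0.0324,0],"angular": [0,0,0]}
    - {"claw": 255,"dp": [0.02,0.0324,0],"angular": [0,0,0]}
    - {"claw": 255,"dp": [0.02,0.0324,0],"angular": [0,0,0]}
    - {"claw": 255,"dp": [0.02,0.0324,0],"angular": [0,0,0]}
    - {"claw": 255,"dp": [0.02,0.0324,0],"angular": [0,0,0]}
    - {"claw": 255,"dp": [0.02,0.0324,0],"angular": [0,0,0]}
    - {"claw": 255,"dp": [0,0,0],"angular": [0,0,0]}

```text
clock: 2.1
tcp_pos: [0.4965, -0.2172, 0.2388]
orientation: [-0.0, 0.596, 0.803, 0.001]
wrist_force: [-0.2, -0.4, -0.5]
finger_gap: 0.0002
```

```bash
cat >> h.py <<'E'
from scipy.spatial.transform import Rotation as Ro
def wT(s):
    q=np.array(s['orientation']);T=np.eye(4);T[:3,:3]=Ro.from_quat(q[[1,2,3,0]]).as_matrix();T[:3,3]=s['tcp_pos'];return T@np.array(C['wrist']['hand_eye'])
E
python3 - <<'E'
from h import *
s=env.get_state();T=wT(s);np.save('pics/w1T.npy',T);snap('wrist','w1')
print(np.round(s['tcp_pos'],4),np.round(s['joint_pos'],3))
E
```

```text
[ 0.4965 -0.2172  0.2388] [-0.562  0.249 -0.042  1.28   0.002  0.716]
```

View pics/w1.png

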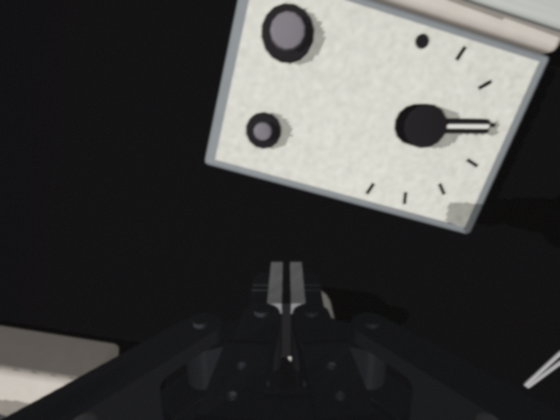

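The wrist view shows the hub at (425,125), the lever tip at (493,126), and the start (287,30) and stop (262,131) buttons. The dot is at (422,41), with bars 1, 2, 4, 5, 6 and 7 visible and bar 3 hidden by the lever tip.

```bash
python3 - <<'E'
from h import *
T=np.load('pics/w1T.npy');z=np.load('pics/w1.npz');g=cv2.cvtColor(z['im'],cv2.COLOR_RGB2GRAY);d=z['d']
k=[0,1,2,4,5,6,7];px=[(422,41),(461,53),(485,84),(472,163),(442,188),(405,198),(370,188)]
pts=[]
for x,y in px:  # refine by dark centroid
    w=255.-g[y-7:y+8,x-8:x+9].astype(float);w=np.clip(w-w.min()-70,0,None);yy,xx=np.mgrid[y-7:y+8,x-8:x+9]
    pts.append(((w*xx).sum()/w.sum(),(w*yy).sum()/w.sum()))
M=np.array([px2w('wrist',*p,.05,T)[:2] for p in pts])
a=np.radians(105-30*np.array(k));L=np.c_[40+68*np.cos(a),68*np.sin(a)]/1000
lc,mc=L.mean(0),M.mean(0);H=(L-lc).T@(M-mc);t=np.arctan2(H[0,1]-H[1,0],H[0,0]+H[1,1]);R=np.array([[np.cos(t),-np.sin(t)],[np.sin(t),np.cos(t)]]);o=mc-R@lc
print('origin',o,'yaw',np.degrees(t),np.round(1000*(L@R.T+o-M),1).tolist(),'axis',R@[.04,0]+o,'start',R@[-.088,.04]+o)
f=lambda p:(140+(p[0]+.5)/5.2-.5,200+(p[1]+.5)/5.2-.5)
def tri(ps,pw):
    o1,r1=ray('scene',*f(ps));o2,r2=ray('wrist',*pw,T);A=np.c_[r1,-r2];x=np.linalg.lstsq(A,o2-o1,rcond=None)[0];p,q=o1+r1*x[0],o2+r2*x[1];return (p+q)/2,np.linalg.norm(p-q)
for n,ps,pw in[('hub',(405,266),(425,125)),('tip',(512,312),(493,126)),('start',(284,116),(287,30)),('stop',(153,207),(262,131))]:
    p,e=tri(ps,pw);print(n,np.round(p,4),'gap',round(e,4),'depth',np.round(dep2w('wrist',*pw,d[pw[1],pw[0]],T),4))
A=px2w('wrist',425,125,.082,T);B=px2w('wrist',493,126,.078,T);v=R.T@(B-A)[:2];print('lever ang',np.degrees(np.arctan2(v[1],v[0])),np.linalg.norm(v))
E
```

```text
origin [ 0.54875562 -0.12594464] yaw 1.5011841512006436 [[0.2, -0.4], [0.0, -0.4], [-0.1, -0.3], [-0.1, 0.0], [-0.2, 0.3], [0.0, 0.3], [0.2, 0.4]] axis [ 0.58874189 -0.12489674] start [ 0.45973792 -0.08826376]
hub [ 0.5885 -0.1239  0.0795] gap 0.001 depth [ 0.5875 -0.1245  0.0816]
tip [ 0.6422 -0.1093  0.0788] gap 0.0012 depth [ 0.6574 -0.1056  0.0526]
start [ 0.4588 -0.0864  0.0627] gap 0.0011 depth [ 0.459  -0.0886  0.0718]
stop [ 0.4614 -0.1681  0.0623] gap 0.0023 depth [ 0.4612 -0.1683  0.0724]
lever ang 14.370659975747948 0.05787639108676991
```

The two views agree: axis about (0.589, -0.125), lever in step 3, start at (0.460, -0.088). I'll go above the counter-clockwise side of the lever and then descend.

play_rows:
  steps:
    - {"claw": 255,"dp": [0.0187,0.0315,0],"angular": [0,0,0]}
    - {"claw": 255,"dp": [0.0187,0.0315,0],"angular": [0,0,0]}
    - {"claw": 255,"dp": [0.0187,0.0315,0],"angular": [0,0,0]}
    - {"claw": 255,"dp": [0.0187,0.0315,0],"angular": [0,0,0]}
    - {"claw": 255,"dp": [0.0187,0.0315,0],"angular": [0,0,0]}
    - {"claw": 255,"dp": [0,0,0.037],"angular": [0,0,0]}
    - {"claw": 255,"dp": [0,0,0.037],"angular": [0,0,0]}
    - {"claw": 255,"dp": [0,0,0.037],"angular": [0,0,0]}

```text
clock: 2.82
tcp_pos: [0.6185, -0.0884, 0.1273]
orientation: [0.001, 0.599, 0.801, 0.0]
wrist_force: [0.1, 0.3, -0.6]
finger_gap: -0.0001
```

play_rows:
  steps:
    - {"claw": 255,"dp": [0,0,0.01],"angular": [0,0,0]}
    - {"claw": 255,"dp": [0,0,0.01],"angular": [0,0,0]}
    - {"claw": 255,"dp": [0,0,0.01],"angular": [0,0,0]}
    - {"claw": 255,"dp": [0,0,0.01],"angular": [0,0,0]}
    - {"claw": 255,"dp": [0,0,0.01],"angular": [0,0,0]}
    - {"claw": 255,"dp": [0,0,0.007],"angular": [0,0,0]}
    - {"claw": 255,"dp": [0,0,0],"angular": [0,0,0]}
    - {"claw": 255,"dp": [0,0,0],"angular": [0,0,0]}

```text
clock: 3.48
tcp_pos: [0.618, -0.088, 0.0714]
orientation: [-0.0, 0.599, 0.801, -0.0]
wrist_force: [-0.3, 0.4, 0.8]
finger_gap: 0.0001
```

play_rows:
  steps:
    - {"claw": 255,"dp": [-0.005,0.002,0],"angular": [0,0,0]}
    - {"claw": 255,"dp": [-0.004,0.002,0],"angular": [0,0,0]}
    - {"claw": 255,"dp": [-0.0022,0.0008,0],"angular": [0,0,3]}
    - {"claw": 255,"dp": [-0.0022,0.0008,0],"angular": [0,0,3]}
    - {"claw": 255,"dp": [-0.0022,0.0008,0],"angular": [0,0,3]}
    - {"claw": 255,"dp": [-0.0022,0.0008,0],"angular": [0,0,3]}
    - {"claw": 255,"dp": [-0.0022,0.0008,0],"angular": [0,0,3]}
    - {"claw": 255,"dp": [-0.0022,0.0008,0],"angular": [0,0,3]}

```text
clock: 4.15
tcp_pos: [0.6322, -0.1079, 0.0721]
orientation: [0.001, 0.718, 0.696, 0.0]
wrist_force: [0.7, 0.7, 0.1]
finger_gap: 0.0002
```

play_rows:
  steps:
    - {"claw": 255,"dp": [-0.0022,0.0008,0],"angular": [0,0,3]}
    - {"claw": 255,"dp": [-0.0022,0.0008,0],"angular": [0,0,3]}
    - {"claw": 255,"dp": [-0.0022,0.0008,0],"angular": [0,0,3]}
    - {"claw": 255,"dp": [0,0,0],"angular": [0,0,0]}
    - {"claw": 255,"dp": [0,0,0],"angular": [0,0,0]}
    - {"claw": 255,"dp": [0,0,0],"angular": [0,0,0]}
    - {"claw": 255,"dp": [0,0,0],"angular": [0,0,0]}
    - {"claw": 255,"dp": [0,0,0],"angular": [0,0,0]}

```text
clock: 4.82
tcp_pos: [0.6331, -0.1143, 0.0714]
orientation: [0.0, 0.769, 0.639, 0.0]
wrist_force: [0.4, 0.1, 0.2]
finger_gap: -0.0002
```

```bash
cat > chk.py <<'E'
import sys
from h import *
s=env.get_state();p=np.array(s['tcp_pos']);q=np.array(s['orientation'])
yaw=2*np.degrees(np.arctan2(q[2],q[1]));th=np.radians(yaw-90);e=np.array([np.cos(th),np.sin(th)]);n=np.array([-e[1],e[0]]);dd=p[:2]-[.589,-.125]
print(np.round(p,4),'yaw',yaw,'local lever ang of tool',yaw-90-1.45,'r,s mm',1000*dd@e,1000*dd@n,np.round(s['wrist_force'],1),s['clock'])
im,d=snap('scene',sys.argv[1])
big=cv2.resize(im[195:315,150:290],None,fx=4,fy=4,interpolation=cv2.INTER_CUBIC)
T=wT(env.get_state());np.save(f'pics/{sys.argv[1]}T.npy',T);w,_=snap('wrist',sys.argv[1]+'w')
cv2.imwrite(f'pics/{sys.argv[1]}c.png',np.hstack([big[:420],cv2.resize(w,None,fx=.42,fy=1)])[:,:,::-1] if False else big[:,:,::-1])
E
python3 chk.py s2
```

```text
[ 0.6331 -0.1143  0.0714] yaw 79.45601645426677 local lever ang of tool -11.993983545733226 r,s mm 41.40400390159466 18.54399711711458 [0.4 0.1 0.2] 4.8167
```

View pics/s2c.png

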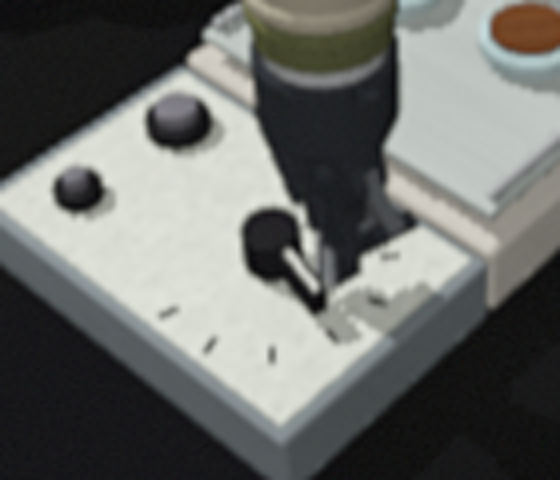

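The crop shows the lever tip at (325,305), pointing at the bar 4 position with the fingers resting beside it. One click remains.

play_rows:
  steps:
    - {"claw": 255,"dp": [-0.0022,0.0008,0],"angular": [0,0,3]}
    - {"claw": 255,"dp": [-0.0022,0.0008,0],"angular": [0,0,3]}
    - {"claw": 255,"dp": [-0.0022,0.0008,0],"angular": [0,0,3]}
    - {"claw": 255,"dp": [-0.0022,0.0008,0],"angular": [0,0,3]}
    - {"claw": 255,"dp": [-0.0022,0.0008,0],"angular": [0,0,3]}
    - {"claw": 255,"dp": [-0.0022,0.0008,0],"angular": [0,0,3]}
    - {"claw": 255,"dp": [-0.0022,0.0008,0],"angular": [0,0,3]}
    - {"claw": 255,"dp": [-0.0022,0.0008,0],"angular": [0,0,3]}

```text
clock: 5.58
tcp_pos: [0.633, -0.1328, 0.0714]
orientation: [0.0, 0.886, 0.464, 0.0]
wrist_force: [0.3, 0.3, 0.6]
finger_gap: -0.0003
```

play_rows:
  steps:
    - {"claw": 255,"dp": [-0.0022,0.0008,0],"angular": [0,0,3]}
    - {"claw": 255,"dp": [0,0,0],"angular": [0,0,0]}
    - {"claw": 255,"dp": [0,0,0],"angular": [0,0,0]}
    - {"claw": 255,"dp": [0,0,0],"angular": [0,0,0]}
    - {"claw": 255,"dp": [0,0,0],"angular": [0,0,0]}
    - {"claw": 255,"dp": [0,0,0],"angular": [0,0,0]}
    - {"claw": 255,"dp": [0,0,0],"angular": [0,0,0]}
    - {"claw": 255,"dp": [0,0,0],"angular": [0,0,0]}

```text
clock: 6.25
tcp_pos: [0.6321, -0.1352, 0.0713]
orientation: [0.0, 0.897, 0.442, 0.0]
wrist_force: [0.2, 0.0, -0.6]
finger_gap: 0.0002
```

```bash
python3 chk.py s3
```

```text
[ 0.6321 -0.1352  0.0713] yaw 52.440562970542466 local lever ang of tool -39.00943702945754 r,s mm 40.404589865919135 18.22632199822963 [ 0.2  0.  -0.6] 6.25
```

View pics/s3c.png

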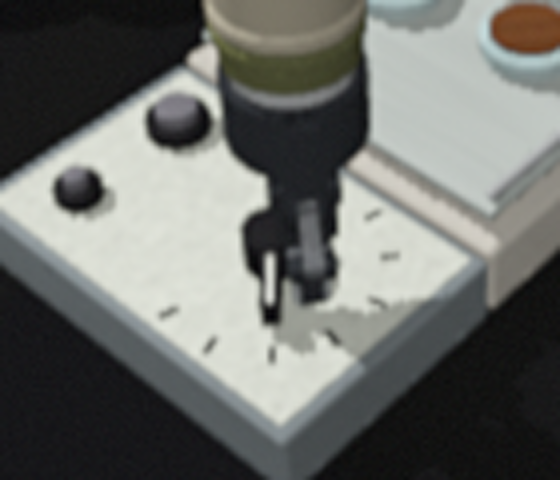

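The lever tip at (270,318) now points at bar 5 (272,355), so it's in step 5. I'll back off, rise, and go over the start button.

play_rows:
  steps:
    - {"claw": 255,"dp": [0.006,0,0],"angular": [0,0,0]}
    - {"claw": 255,"dp": [0.006,0,0],"angular": [0,0,0]}
    - {"claw": 255,"dp": [0,0,0],"angular": [0,0,0]}
    - {"claw": 255,"dp": [0,0,-0.02],"angular": [0,0,0]}
    - {"claw": 255,"dp": [0,0,-0.025],"angular": [0,0,0]}
    - {"claw": 255,"dp": [0,0,-0.025],"angular": [0,0,0]}
    - {"claw": 255,"dp": [0,0,0],"angular": [0,0,0]}
    - {"claw": 255,"dp": [0,0,0],"angular": [0,0,0]}

```text
clock: 7.02
tcp_pos: [0.6409, -0.1259, 0.1434]
orientation: [0.002, 0.897, 0.442, 0.002]
wrist_force: [0.1, 0.3, 0.3]
finger_gap: -0.0002
```

play_rows:
  steps:
    - {"claw": 255,"dp": [-0.016,-0.033,0],"angular": [0,0,0]}
    - {"claw": 255,"dp": [-0.016,-0.033,0],"angular": [0,0,0]}
    - {"claw": 255,"dp": [-0.016,-0.033,0],"angular": [0,0,0]}
    - {"claw": 255,"dp": [-0.016,-0.033,0],"angular": [0,0,0]}
    - {"claw": 255,"dp": [-0.016,-0.033,0],"angular": [0,0,0]}
    - {"claw": 255,"dp": [0,0,0],"angular": [0,0,0]}
    - {"claw": 255,"dp": [0,0,0],"angular": [0,0,0]}
    - {"claw": 255,"dp": [0,0,0],"angular": [0,0,0]}

```text
clock: 7.68
tcp_pos: [0.4601, -0.0885, 0.1411]
orientation: [0.0, 0.897, 0.442, 0.0]
wrist_force: [0.7, -1.5, -0.2]
finger_gap: 0.0001
```

```bash
python3 chk.py s4; python3 - <<'E'
from h import *
z=np.load('pics/w1.npz');T=np.load('pics/w1T.npy');d=z['d']
for u,v in[(287,30),(262,131)]:
  pp=np.array([dep2w('wrist',x,y,d[y,x],T) for y in range(v-7,v+8) for x in range(u-7,u+8) if d[y,x]>0]);h=pp[:,2];print(len(h),np.percentile(h,[5,25,50,75,95]).round(4),pp[h>np.median(h)-.003].mean(0).round(4))
E
```

```text
[ 0.4601 -0.0885  0.1411] yaw 52.422604201159544 local lever ang of tool -39.02739579884046 r,s mm -124.38205798874604 -49.710632834756424 [ 0.7 -1.5 -0.2] 7.6833
225 [0.071  0.0716 0.0723 0.0728 0.0734] [ 0.459  -0.0887  0.0722]
225 [0.0696 0.0714 0.0719 0.0725 0.0734] [ 0.4613 -0.1682  0.072 ]
```

View pics/s4w.png

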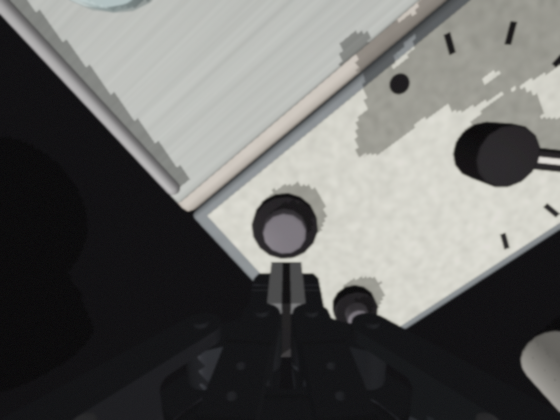

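The button's grey top is at (286,230), straight ahead of the fingertips. Its measured height is 0.072, so contact is expected at TCP z of about 0.080.

play_rows:
  steps:
    - {"claw": 255,"dp": [0,0,0.02],"angular": [0,0,0]}
    - {"claw": 255,"dp": [0,0,0.02],"angular": [0,0,0]}
    - {"claw": 255,"dp": [0,0,0.01],"angular": [0,0,0]}
    - {"claw": 255,"dp": [0,0,0.006],"angular": [0,0,0]}
    - {"claw": 255,"dp": [0,0,0.002],"angular": [0,0,0]}
    - {"claw": 255,"dp": [0,0,0.001],"angular": [0,0,0]}
    - {"claw": 255,"dp": [0,0,0],"angular": [0,0,0]}
    - {"claw": 255,"dp": [0,0,0],"angular": [0,0,0]}

```text
clock: 8.45
tcp_pos: [0.4607, -0.0888, 0.0829]
orientation: [0.001, 0.897, 0.442, 0.0]
wrist_force: [-0.1, 0.4, -0.3]
finger_gap: -0.0004
```

play_rows:
  steps:
    - {"claw": 255,"dp": [0,0,0.001],"angular": [0,0,0]}
    - {"claw": 255,"dp": [0,0,0.001],"angular": [0,0,0]}
    - {"claw": 255,"dp": [0,0,0.001],"angular": [0,0,0]}
    - {"claw": 255,"dp": [0,0,0.001],"angular": [0,0,0]}
    - {"claw": 255,"dp": [0,0,0],"angular": [0,0,0]}
    - {"claw": 255,"dp": [0,0,0],"angular": [0,0,0]}
    - {"claw": 255,"dp": [0,0,0],"angular": [0,0,0]}
    - {"claw": 255,"dp": [0,0,0],"angular": [0,0,0]}

```text
clock: 9.12
tcp_pos: [0.4602, -0.0887, 0.0785]
orientation: [0.0, 0.897, 0.442, 0.0]
wrist_force: [0.9, -0.2, 2.7]
finger_gap: -0.0002
```

play_rows:
  steps:
    - {"claw": 255,"dp": [0,0,0.001],"angular": [0,0,0]}
    - {"claw": 255,"dp": [0,0,0.001],"angular": [0,0,0]}
    - {"claw": 255,"dp": [0,0,0.001],"angular": [0,0,0]}
    - {"claw": 255,"dp": [0,0,0.0005],"angular": [0,0,0]}
    - {"claw": 255,"dp": [0,0,0],"angular": [0,0,0]}
    - {"claw": 255,"dp": [0,0,0],"angular": [0,0,0]}
    - {"claw": 255,"dp": [0,0,0],"angular": [0,0,0]}
    - {"claw": 255,"dp": [0,0,0],"angular": [0,0,0]}

```text
clock: 9.78
tcp_pos: [0.4602, -0.0887, 0.075]
orientation: [0.0, 0.897, 0.442, 0.0]
wrist_force: [0.8, -0.7, 4.4]
finger_gap: 0.0001
```

play_rows:
  steps:
    - {"claw": 255,"dp": [0,0,0.0005],"angular": [0,0,0]}
    - {"claw": 255,"dp": [0,0,0.0005],"angular": [0,0,0]}
    - {"claw": 255,"dp": [0,0,0],"angular": [0,0,0]}
    - {"claw": 255,"dp": [0,0,0],"angular": [0,0,0]}
    - {"claw": 255,"dp": [0,0,0],"angular": [0,0,0]}
    - {"claw": 255,"dp": [0,0,0],"angular": [0,0,0]}
    - {"claw": 255,"dp": [0,0,0],"angular": [0,0,0]}
    - {"claw": 255,"dp": [0,0,0],"angular": [0,0,0]}

```text
clock: 10.45
tcp_pos: [0.4602, -0.0886, 0.074]
orientation: [0.0, 0.897, 0.442, 0.0]
wrist_force: [2.3, -0.2, 6.4]
finger_gap: 0.0001
```

play_rows:
  steps:
    - {"claw": 255,"dp": [0,0,0.0004],"angular": [0,0,0]}
    - {"claw": 255,"dp": [0,0,0.0003],"angular": [0,0,0]}
    - {"claw": 255,"dp": [0,0,0],"angular": [0,0,0]}
    - {"claw": 255,"dp": [0,0,0],"angular": [0,0,0]}
    - {"claw": 255,"dp": [0,0,0],"angular": [0,0,0]}
    - {"claw": 255,"dp": [0,0,0],"angular": [0,0,0]}
    - {"claw": 255,"dp": [0,0,0],"angular": [0,0,0]}
    - {"claw": 255,"dp": [0,0,0],"angular": [0,0,0]}

```text
clock: 11.12
tcp_pos: [0.4602, -0.0887, 0.0739]
orientation: [0.0, 0.897, 0.442, 0.0]
wrist_force: [-0.8, 0.1, 11.5]
finger_gap: -0.0002
```

The button has bottomed: z stopped at 0.0739 while the force rose to 11.5 N. I'll release it slowly and rise.

play_rows:
  steps:
    - {"claw": 255,"dp": [0,0,-0.003],"angular": [0,0,0]}
    - {"claw": 255,"dp": [0,0,-0.003],"angular": [0,0,0]}
    - {"claw": 255,"dp": [0,0,-0.005],"angular": [0,0,0]}
    - {"claw": 255,"dp": [0,0,-0.02],"angular": [0,0,0]}
    - {"claw": 255,"dp": [0,0,-0.03],"angular": [0,0,0]}
    - {"claw": 255,"dp": [0,0,-0.03],"angular": [0,0,0]}
    - {"claw": 255,"dp": [0,0,-0.03],"angular": [0,0,0]}
    - {"claw": 255,"dp": [0,0,0],"angular": [0,0,0]}

```text
clock: 11.78
tcp_pos: [0.4616, -0.0891, 0.199]
orientation: [0.002, 0.897, 0.442, 0.002]
wrist_force: [0.7, -0.0, -0.5]
finger_gap: -0.0001
```

play_rows:
  steps:
    - {"claw": 255,"dp": [-0.02,-0.02,0],"angular": [0,0,0]}
    - {"claw": 255,"dp": [-0.02,-0.02,0],"angular": [0,0,0]}
    - {"claw": 255,"dp": [0,0,0],"angular": [0,0,0]}
    - {"claw": 255,"dp": [0,0,0],"angular": [0,0,0]}
    - {"claw": 255,"dp": [0,0,0],"angular": [0,0,0]}
    - {"claw": 255,"dp": [0,0,0],"angular": [0,0,0]}
    - {"claw": 255,"dp": [0,0,0],"angular": [0,0,0]}
    - {"claw": 255,"dp": [0,0,0],"angular": [0,0,0]}

```text
clock: 12.45
tcp_pos: [0.4043, -0.0958, 0.1939]
orientation: [-0.0, 0.897, 0.442, -0.0]
wrist_force: [0.1, -0.7, -0.2]
finger_gap: 0.0002
```

```bash
python3 chk.py s5; python3 - <<'E'
from h import *
f=lambda n:np.load(f'pics/{n}.npz')
d=f('s5')['d']; d0=f('s0')['d']
for u,v in[(194,223),(169,240)]: print('btn depth before/after',d0[v,u],d[v,u])
im=f('s5')['im'];a=im[165:315,120:330];cv2.imwrite('pics/s5c.png',cv2.resize(a,None,fx=3.8,fy=3.8,interpolation=cv2.INTER_CUBIC)[:,:,::-1])
for box in[(165,215,230,330),(160,195,288,320),(285,345,100,150)]:
  s=np.s_[box[0]:box[1],box[2]:box[3]];print('changed px',(np.abs(im[s].astype(int)-f('s0')['im'][s]).max(2)>40).sum())
E
```

```text
[ 0.4043 -0.0958  0.1939] yaw 52.445549217845034 local lever ang of tool -39.00445078215497 r,s mm -164.22552922271623 -89.41302344224147 [ 0.1 -0.7 -0.2] 12.45
btn depth before/after 0.9736546 0.9697661
btn depth before/after 0.92811674 0.92664224
changed px 1266
changed px 15
changed px 0
```

View pics/s5c.png

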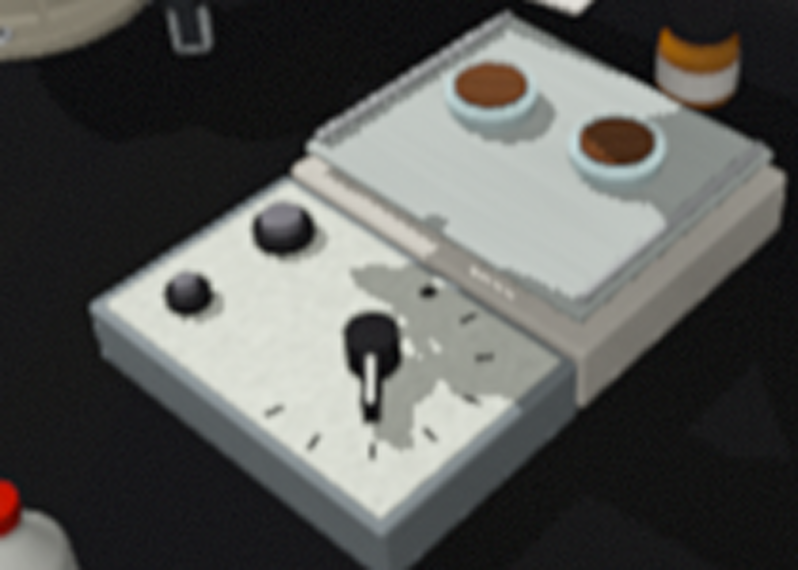

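The view shows the lever tip (372,415) pointing at the fifth bar (372,450), and the start button up. The dishes are at (249,187) and (282,203), the same as at the start; the changed pixels there are arm shadow.

```bash
python3 -c "
from workcell import env
print(env.hand_in())"
```

```text
the job is handed in; nothing more can be done
None
```

I pushed the selector from step 3 to step 5 with closed fingertips, pressed the start button all the way down once, and handed the job in at about 12.5 s. The hand-in gave no verdict, so the result below rests on my own checks.

- **Selector:** in the last picture, taken after the arm was lifted clear, the lever points at the fifth bar after the dot. I read this by eye and did not compute the final angle.
- **Start button:** it hit bottom with the fingers' z steady at about 0.074 m and the force rising to 11.5 N. It looks up again in the last picture.
- **Everything else:** the stop button was not touched. The dishes are at the same pixels as at the start, to about 1 px. The bottle area is unchanged and the jar area shows only 15 changed pixels. The dish area shows 1266 changed pixels, which I put down to the arm's shadow moving.
- **Disagreement:** triangulating from two views put the start button's top at 0.063 m, while the wrist camera's depth gave 0.072 m. I used 0.072 m, and the contact on pressing fitted it.

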